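Move the dried clay figures to the painting tray in reverse order

TASK

Move the four unpainted clay figures from the light slatted drying rack onto the cork seats of the dark painting tray, one figure standing upright in the middle of each seat, with the row in reverse order: the figure that was nearest you on the rack goes on the seat farthest from you, the next one on the next seat, and so on, so that the farthest one ends nearest you. The clay is fragile: set each figure down gently, and do not drop or knock over any of them.

Things in the scene. Friction and masses are not known exactly. Their poses are not given: they have to be found in the camera images.
- gourd: clay gourd, the tallest figure: 80 mm high, round; belly 46 mm across (straight-sided from 12 to 36 mm above its underside), narrow waist 22 mm across at 50 mm, small upper bulb 30 mm across at 60 mm, thin tip. Terracotta, loose, about 130 g; starts upright mid-tile. Origin: centre of its underside, z up.
- doll: clay doll, a plain upright cylinder 36 mm across and 42 mm high with a ball head 31 mm across on it; 70 mm high in all. Terracotta, loose, about 110 g; starts upright mid-tile. Origin: centre of its underside, z up.
- bell: clay round bell, squat: 49 mm across at its widest (straight-sided from 18 to 30 mm above its underside), body 45 mm high, with a small wire-thin loop on top reaching 55 mm and a dark slit on its side; foot 30 mm across. Terracotta, loose, about 120 g; starts upright mid-tile. Origin: centre of its underside, z up.
- bird: clay bird, the only longish figure: lying barrel body 52 mm long (its x axis), 34 mm wide (y; widest 22 mm above the underside, for x -11 to +9 mm), on a round foot 30 mm across; head at -x, top 53 mm high, upturned tail to x = +36 mm. Grasp across the flanks, closing along its y. Terracotta, loose, about 100 g; starts upright mid-tile. Origin: centre of its underside, z up.
- tile_gourd: fixed square grey tile, 56 x 56 x 6 mm, on the drying rack; at the start the gourd stands in its middle. All four tiles look alike; it marks where in the row the gourd began. Origin: centre of its underside
- tile_doll: fixed square grey tile, 56 x 56 x 6 mm, on the drying rack; at the start the doll stands in its middle. All four tiles look alike; it marks where in the row the doll began. Origin: centre of its underside
- tile_bell: fixed square grey tile, 56 x 56 x 6 mm, on the drying rack; at the start the bell stands in its middle. All four tiles look alike; it marks where in the row the bell began. Origin: centre of its underside
- tile_bird: fixed square grey tile, 56 x 56 x 6 mm, on the drying rack; at the start the bird stands in its middle. All four tiles look alike; it marks where in the row the bird began. Origin: centre of its underside
- drying_rack: light wooden slatted drying rack, fixed, 300 (x) by 118 mm (y). The tiles lie in a row along its x axis at x = -102, -34, 34, 102 mm, y = 0; the figures stand on their tops, 26 mm above its underside. Origin: centre of its underside; its -x end is nearest the robot (x axis within 0.3 rad of world x). It stands left or right of the table's middle, the tray on the other side
- paint_tray: dark framed painting tray lined with paper, fixed, 300 (x) by 130 mm (y), rim 16 mm high. Four fixed empty cork seats, 54 mm across, at x = -102, -34, 34, 102 mm, y = 0, tops 20 mm above its underside. Origin: centre of its underside; -x end nearest the robot (x axis within 0.3 rad of world x). Low paint pots and a dish (under 50 mm high) stand between it and the rack
There are look-alikes about, which are no part of the job. What is shaped like the doll but blue is not meant. What is shaped like the bird but green is not meant.

How it is judged:
By the outcome, as a careful person would: the job done as asked, in the order asked, and still so for the second after the job is handed in, with the robot touching nothing.
It also fails if it takes over 115 s, if anything falls off the work surface, if the arm or the gripper's body presses on something with over 40 N, if the wrist force passes 120 N, or if a joint passes its speed limit or range.

ROBOT

A 7-joint arm with a two-finger parallel gripper is mounted at the origin on the work surface. World frame = base frame: x ahead of the robot, y to its left, z up, the work surface at z = 0. Lengths are in m, angles in rad, forces in N, time in s.
With the tool pointing down it reaches from about 0.4 to 0.85 m from the base axis. Payload 10.4 kg.
Tool frame: the origin (TCP) lies between the finger pads; the fingertips stand 14 mm ahead of it and the grasp point (between the pads) lies 5 mm behind it (r.finger_overhang is the z of the fingertips in the tool frame, in m); z points along the fingers, y is the line along which they close (so a half turn about z gives the same grasp; the last joint's range is limited). The gripper opens to 87 mm and grips with 3 to 60 N. Pads are 19 mm wide; open, the fingers measure 117 mm over their backs; the gripper's body (75 mm by 190 mm) begins 51 mm behind the grasp point.
Start: joints at [1.142, 0.332, -0.065, 1.46, 0.022, 1.35, -0.088], TCP at [0.247, -0.574, 0.237] pointing down, gripper open.
Joint ranges: [-2.6, 2.6], [-0.5, 2.12], [-1.47, 1.34], [0.16, 2.42], [-1.27, 4.41], [0.06, 2.06], [-2.6, 2.6]. Speed limits (rad/s): [2.22, 2.22, 2.79, 2.79, 3.14, 3.14, 3.14].

INTERFACE

Orientations are given as a unit quaternion [x, y, z, w].
In Python, from bench import r, optics gives the robot as it stands.
- The arm moves only by the shell command python3 -m pendant 'ROWS' [FORCE]. ROWS is JSON, a list of rows, each a list of 7 numbers: the closure, from -1 (fully open) to 1 (shut), then the shift along the tool's x, y, z scaled (see below), then the turn, a rotation vector about the tool's x, y, z scaled (see below). In form: [[grip, x, y, z, rx, ry, rz], ...]. A call has 1 to 8 rows; each row is the pose to reach, as a shift and turn from the pose commanded when the call began, along the tool's axes at that moment; what a row does not reach only later rows make up. The controller multiplies each number of a shift by 0.3 m and each number of a turn by 120 degrees. A row lasts 1/8 s, in which the tool goes at most 62.5 mm and 10.7 degrees, less where a joint would pass 70% of its speed; a pose out of reach is approached as far as the arm can. A call with a number of a shift or a turn outside -1 to 1 is refused whole. A call with a gripper value outside its range is refused whole. The fingers move at their own pace and stop on an object; FORCE is the grip in N (left out, the last holds). Time passes only in rows, so rows that repeat a pose let the fingers close. It gives the time, the measured TCP pose, the force, the opening and the grip force at its end, in the units of the state.
- r.read_state(): the state, without advancing time (a new reading comes with each control period).
- optics.camera(name): name is "side" or "top"; returns a dict with "pixels" (480x640x3 uint8, red, green, blue), "vfov" (degrees; the focal length in pixels is half the picture's height over the tangent of half this angle, whatever the lens; pixels are square), "cx", "cy" (the principal point, pixels), "rvec" (rotation vector, rad) and "tvec" (3), from world to camera coordinates, as OpenCV has them. Camera axes: x right, y down, z forward; pixel columns grow to the right and rows downward; lengths in m; the calibration is good to about 2 mm. A picture is of the moment at which its call begins. There is no depth.
- r.close_job(): hands the job in; it is judged then, once.
The state is a dict: "time": time; "joint_positions": joint angles; "joint_vel": joint speeds; "joint_torque": joint torques, N m; "ee_pos": TCP position; "eef_rot": TCP orientation; "ft_force": force on the tool from outside, world axes, zero at the start; "torque": the same for the moment, N m; "width": finger opening in m; "grip_force": force on a finger pad.
Only numpy, scipy, OpenCV 4.12 (cv2) and the standard library are available. Lean on these libraries where they do the work, as an engineer would, in place of code of your own. Each camera call takes 0.05 s, during which the arm holds its last target. There are 200 camera calls.

## Working session

There is one attempt and no reset: what is moved stays moved. The work goes in short steps, Python scripts to look and compute and a shell command to move; the robot and the scene stay as the last step left them, time stands still between calls to the robot, and variables do not carry over. Pictures are saved under pics/ and viewed, at most 14 in all, crops included, and the job is handed in when it is done.

```bash
mkdir -p pics; ls; python3 - <<'E'
from bench import r, optics
import cv2
s=r.read_state(); print({k:s[k] for k in('time','ee_pos','eef_rot','width','ft_force')}, r.finger_overhang)
for n in('top','side'):
    c=optics.camera(n); cv2.imwrite(f'pics/{n}0.png',c['pixels'][:,:,::-1]); print(n,c['vfov'],c['cx'],c['cy'],c['rvec'],c['tvec'],[k for k in c])
E
```

```text
pics
{'time': 0.0, 'ee_pos': array([ 0.24655291, -0.57390002,  0.23573096]), 'eef_rot': array([ 9.79485822e-01,  2.01511747e-01, -1.88632230e-04, -7.10649335e-04]), 'width': 0.08733533260779797, 'ft_force': array([-0.46720699, -0.17763353,  0.01437114])} 0.014
top 47.66311999108995 313.3442456825059 239.33125988702523 [ 2.15765623 -2.13155572  0.18870852] [-0.09047794  0.53038906  0.82996653] ['pixels', 'vfov', 'cx', 'cy', 'rvec', 'tvec']
side 53.51172323843236 320.47139298443375 244.24552408737694 [ 0.97138509 -2.47969541  1.03251599] [0.35474929 0.32636371 0.58643863] ['pixels', 'vfov', 'cx', 'cy', 'rvec', 'tvec']
```

View pics/top0.png

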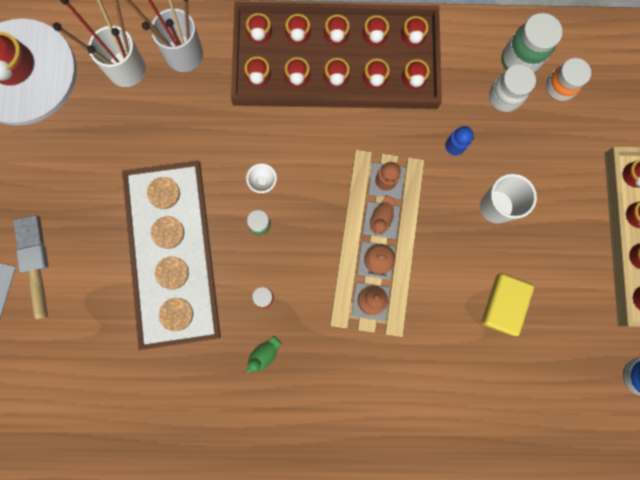

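View pics/side0.png

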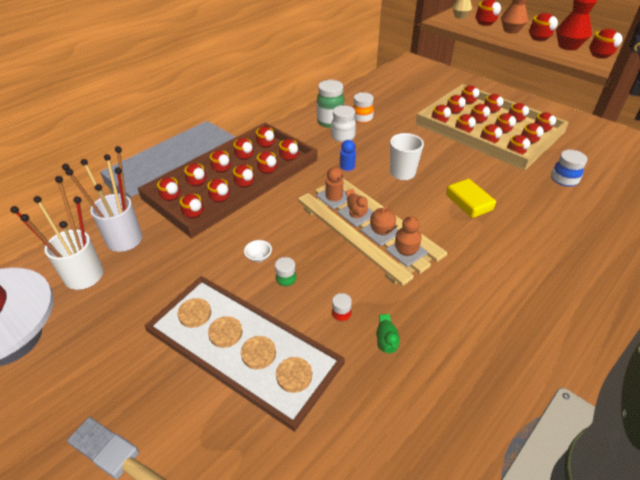

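The top view shows the rack at px (345–420, 155–335) with gourd (373,300), bell (379,260), bird (382,218) and doll (388,177). The tray seats are at about (163,193), (167,232), (171,273) and (176,314). Next I'll enlarge both.

```bash
cat > h.py <<'E'
import numpy as np, cv2
from bench import r, optics
def cam(n):
    c=optics.camera(n); f=240/np.tan(np.radians(c['vfov'])/2)
    c['K']=np.array([[f,0,c['cx']],[0,f,c['cy']],[0,0,1]]); return c
def proj(c,P): return cv2.projectPoints(np.float64(P).reshape(-1,3),np.float64(c['rvec']),np.float64(c['tvec']),c['K'],None)[0][:,0]
def back(c,uv,z):
    R=cv2.Rodrigues(np.float64(c['rvec']))[0]; C=-R.T@np.float64(c['tvec'])
    d=R.T@np.linalg.inv(c['K'])@[*uv,1]; return C+d*(z-C[2])/d[2]
def crop(c,name,x,y,w,h,s): cv2.imwrite('pics/'+name,cv2.resize(c['pixels'][y:y+h,x:x+w,::-1],None,fx=s,fy=s,interpolation=cv2.INTER_CUBIC))
E
python3 - <<'E'
from h import *
c=cam('top'); 
for uv in [(163,193),(167,232),(171,273),(176,314)]: print(back(c,uv,.02))
crop(c,'rack.png',325,145,110,195,3); crop(c,'tray.png',115,155,115,200,3)
a=cv2.imread('pics/rack.png');b=cv2.imread('pics/tray.png');h=min(len(a),len(b))
cv2.imwrite('pics/both.png',np.hstack([a[:h],b[:h]]))
s=cam('side');crop(s,'siderack.png',290,155,160,130,5)
E
```

```text
[0.61006419 0.16704394 0.02      ]
[0.54421927 0.15686296 0.02      ]
[0.47660273 0.14674119 0.02      ]
[0.41059724 0.13525573 0.02      ]
```

View pics/both.png

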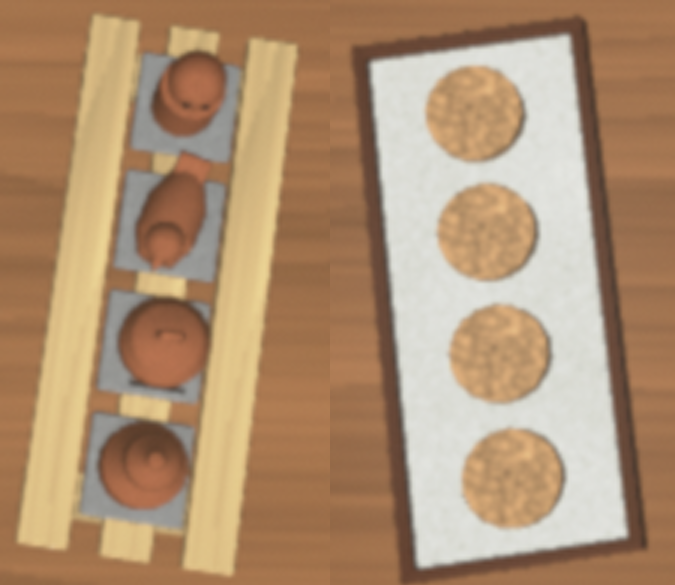

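View pics/siderack.png

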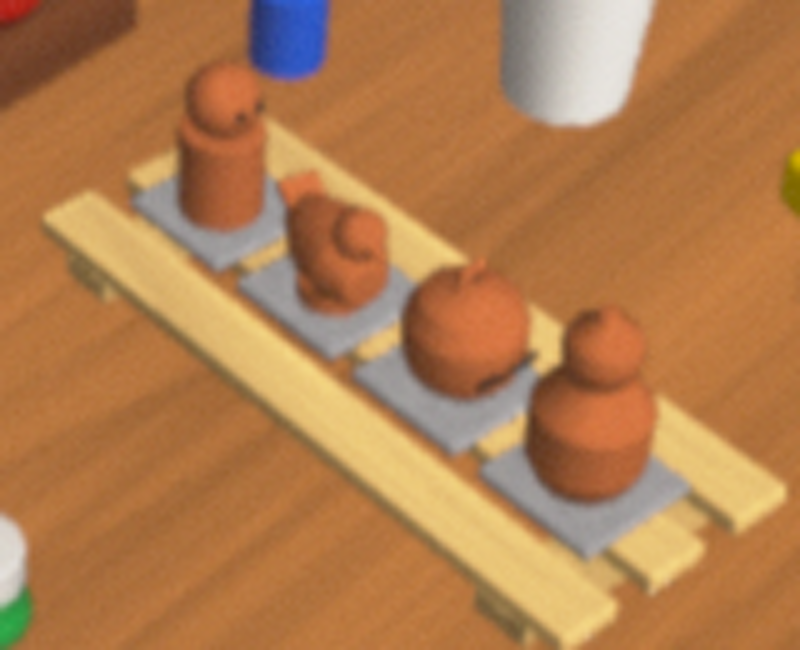

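The order from near to far is gourd, bell, bird, doll. Their targets are the far seat, third seat, second seat and near seat, in that order. I'll fit the poses now.

```bash
cat >> h.py <<'E'
from scipy.spatial.transform import Rotation as Ro
def to(p,yaw=None):
    "p = grasp point target; prints the scaled shift/turn from the present pose"
    s=r.read_state(); R=Ro.from_quat(s['eef_rot']); p=np.array(p,float)
    # keep tool down: tool x at yaw, z = -Z
    x=np.array([np.cos(yaw),np.sin(yaw),0]); z=np.array([0,0,-1.]); T=Ro.from_matrix(np.c_[x,np.cross(z,x),z])
    tcp=p+T.apply([0,0,.005])
    print('shift',np.round(R.inv().apply(tcp-s['ee_pos'])/.3,3),'turn',np.round((R.inv()*T).as_rotvec()/np.radians(120),3),'t',s['time'],'w',round(s['width'],4))
E
python3 - <<'E'
from h import *
from scipy.optimize import least_squares
c=cam('top'); s=cam('side')
t=np.array([(94,411),(196,425),(186,528),(79,513),(110,290),(213,301),(198,400),(98,388),(128,170),(227,182),(214,281),(115,266),(148,53),(243,66),(227,163),(132,148)])/3.+[325,145]
o=[(x+a*28,b*28) for x in(-102,-34,34,102) for a,b in((1,1),(1,-1),(-1,-1),(-1,1))]
def pts(q,o,z): 
    o=np.array(o)/1000; C,S=np.cos(q[2]),np.sin(q[2]); return np.c_[q[0]+C*o[:,0]-S*o[:,1],q[1]+S*o[:,0]+C*o[:,1],0*o[:,0]+z]
f=least_squares(lambda q:(proj(c,pts(q,o,.026))-t).ravel(),[.5,-.2,-.1]); print('rack',f.x,np.abs(f.fun).max())
xs=[(x,0) for x in(-102,-34,34,102)]; print(pts(f.x,xs,.026)); print('side tiles',proj(s,pts(f.x,xs,.026)))
u=(np.array([(513,478),(500,353),(488,232),(475,113)])-[330,0])/3.+[115,155]
g=least_squares(lambda q:(proj(c,pts(q,xs,.02))-u).ravel(),[.5,.15,.1]); print('tray',g.x,np.abs(g.fun).max()); print(pts(g.x,xs,.02));print('side seats',proj(s,pts(g.x,xs,.02)))
P=[k['K']@np.c_[cv2.Rodrigues(np.float64(k['rvec']))[0],k['tvec']] for k in(c,s)]
X=cv2.triangulatePoints(P[0],P[1],np.array([[390,198.3],[380,226]]).T,np.array([[351,192],[362,201.6]]).T); X=(X[:3]/X[3]).T; print('tail,head',X,np.arctan2(*(X[0]-X[1])[[1,0]]))
print('rack top px of figures tops', proj(c,np.vstack([pts(f.x,xs,z)[i] for i,z in enumerate((.106,.081,.07,.096))])))
E
```

```text
rack [ 0.53493018 -0.19282261 -0.13921704] 1.338200183767242
[[ 0.43391703 -0.1786683   0.026     ]
 [ 0.50125913 -0.18810451  0.026     ]
 [ 0.56860123 -0.19754072  0.026     ]
 [ 0.63594332 -0.20697693  0.026     ]]
side tiles [[406.86862111 248.92178431]
 [380.81183399 229.35741977]
 [356.8236511  211.34623701]
 [334.66714269 194.71034074]]
tray [0.51040838 0.15079753 0.154458  ] 0.3217439121051484
[[0.40962268 0.13510538 0.02      ]
 [0.47681314 0.14556681 0.02      ]
 [0.54400361 0.15602824 0.02      ]
 [0.61119407 0.16648967 0.02      ]]
side seats [[295.03235317 371.0505249 ]
 [259.13302782 348.91179978]
 [225.81640629 328.36580014]
 [194.81345507 309.24661592]]
tail,head [[ 0.59669019 -0.20747046  0.05451049]
 [ 0.55044813 -0.18820791  0.06684359]] -0.3946995314810971
rack top px of figures tops [[377.80091265 298.98458698]
 [381.41961268 255.75556141]
 [386.03884468 214.27077539]
 [394.16413936 168.21856906]]
```

```bash
python3 -c "
from h import *
to([.434,-.179,.18],-.139)"
```

```text
shift [ 1.093 -0.964  0.205] turn [-0.    0.    0.26] t 0.3 w 0.0871
```

```bash
python3 -m pendant '[[-1,0.9,-0.8,0.1,0,0,0.26],[-1,0.9,-0.8,0.1,0,0,0.26],[-1,0.9,-0.8,0.1,0,0,0.26],[-1,0.9,-0.8,0.1,0,0,0.26],[-1,0.9,-0.8,0.1,0,0,0.26],[-1,0.9,-0.8,0.1,0,0,0.26],[-1,0.9,-0.8,0.1,0,0,0.26],[-1,0.9,-0.8,0.1,0,0,0.26]]' 10; python3 -c "
from h import *
to([.434,-.179,.16],-.139)"
```

```text
time: 1.3
ee_pos: [0.3998, -0.2477, 0.2067]
eef_rot: [0.998, -0.069, 0.0, 0.0]
ft_force: [-0.5, -0.2, 0.7]
width: 0.0872
grip_force: 0.0
shift [ 0.081 -0.243  0.172] turn [ 0. -0.  0.] t 1.3 w 0.0872
```

```bash
python3 -m pendant '[[-1,0.081,-0.243,0.1,0,0,0],[-1,0.081,-0.243,0.172,0,0,0],[-1,0.081,-0.243,0.172,0,0,0],[-1,0.081,-0.243,0.172,0,0,0],[-1,0.081,-0.243,0.172,0,0,0]]'; python3 - <<'E'
from h import *
to([.434,-.179,.06],-.139)
a=cam('top');crop(a,'a.png',300,220,150,150,2.6);b=cam('side');crop(b,'b.png',300,100,250,250,1.56)
cv2.imwrite('pics/ab1.png',np.hstack([cv2.imread('pics/a.png'),cv2.imread('pics/b.png')]))
E
```

```text
time: 1.92
ee_pos: [0.4343, -0.18, 0.156]
eef_rot: [0.998, -0.071, 0.001, 0.0]
ft_force: [0.3, 0.2, -0.4]
width: 0.0867
grip_force: 0.0
shift [-0.002 -0.003  0.337] turn [ 0.    -0.001 -0.001] t 1.925 w 0.0867
```

View pics/ab1.png

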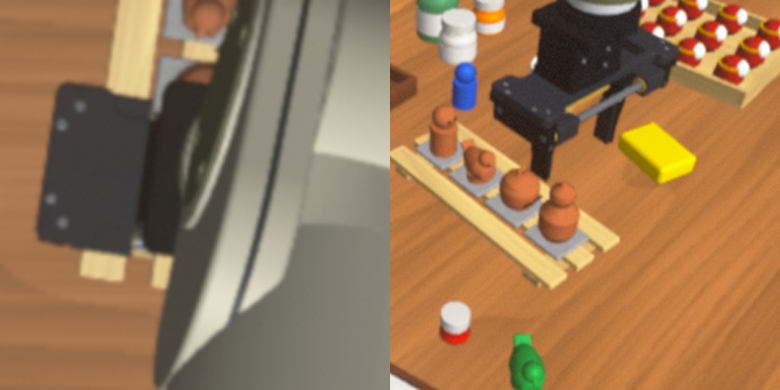

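The gripper is above the gourd, with its long side across the row. Descending.

```bash
python3 -m pendant '[[-1,-0.002,-0.003,0.15,0,0,0],[-1,-0.002,-0.003,0.25,0,0,0],[-1,-0.002,-0.003,0.3,0,0,0],[-1,-0.002,-0.003,0.34,0,0,0],[-1,-0.002,-0.003,0.34,0,0,0],[-1,-0.002,-0.003,0.34,0,0,0]]' 12; python3 -c "
from h import *
to([.434,-.179,.059],-.139)"
```

```text
time: 2.78
ee_pos: [0.4344, -0.1776, 0.0538]
eef_rot: [0.998, -0.069, 0.001, 0.0]
ft_force: [0.5, 0.2, 0.5]
width: 0.0871
grip_force: 0.0
shift [-0.001  0.005 -0.001] turn [ 0.    -0.001  0.   ] t 2.775 w 0.0871
```

```bash
python3 -m pendant '[[0,0,0.004,0,0,0,0],[0.2,0,0.004,0,0,0,0],[1,0,0.004,0,0,0,0],[1,0,0.004,0,0,0,0],[1,0,0.004,0,0,0,0],[1,0,0.004,0,0,0,0],[1,0,0.004,0,0,0,0],[1,0,0.004,0,0,0,0]]' 12; python3 -c "
from h import *
to([.434,-.179,.16],-.139)"
```

```text
time: 3.78
ee_pos: [0.4337, -0.1784, 0.053]
eef_rot: [0.998, -0.069, 0.0, -0.0]
ft_force: [0.8, 1.5, -0.1]
width: 0.0451
grip_force: 12.0
shift [ 0.001  0.002 -0.34 ] turn [-0. -0.  0.] t 3.775 w 0.0451
```

```bash
python3 -m pendant '[[1,0,0,-0.05,0,0,0],[1,0,0,-0.12,0,0,0],[1,0,0,-0.22,0,0,0],[1,0,0,-0.32,0,0,0],[1,0,0,-0.36,0,0,0],[1,0,0,-0.36,0,0,0]]' 12; python3 -c "
from h import *
to([.6112,.1665,.16],.1545)"
```

```text
time: 4.53
ee_pos: [0.4338, -0.1788, 0.1615]
eef_rot: [0.998, -0.069, 0.001, 0.0]
ft_force: [0.5, 1.0, -0.9]
width: 0.0449
grip_force: 12.0
shift [ 0.426 -1.222  0.021] turn [ 0.    -0.001 -0.14 ] t 4.525 w 0.0449
```

```bash
python3 -m pendant '[[1,0.02,-0.06,0,0,0,-0.01],[1,0.06,-0.18,0,0,0,-0.03],[1,0.11,-0.32,0,0,0,-0.05],[1,0.16,-0.46,0,0,0,-0.07],[1,0.21,-0.6,0,0,0,-0.09],[1,0.26,-0.74,0,0,0,-0.11],[1,0.31,-0.88,0,0,0,-0.13],[1,0.33,-0.95,0,0,0,-0.14]]' 12; python3 -c "
from h import *
to([.6112,.1665,.16],.1545)"
```

```text
time: 5.52
ee_pos: [0.5707, 0.0941, 0.1596]
eef_rot: [0.997, 0.08, -0.001, -0.001]
ft_force: [0.3, -0.7, -1.5]
width: 0.0451
grip_force: 12.0
shift [ 0.172 -0.217  0.016] turn [-0.001  0.001  0.002] t 5.525 w 0.0451
```

```bash
python3 -m pendant '[[1,0.06,-0.08,0,0,0,0],[1,0.12,-0.15,0,0,0,0],[1,0.16,-0.21,0,0,0,0],[1,0.17,-0.23,0.02,0,0,0],[1,0.17,-0.23,0.05,0,0,0],[1,0.17,-0.23,0.1,0,0,0],[1,0.17,-0.23,0.15,0,0,0],[1,0.17,-0.23,0.15,0,0,0]]' 12; python3 -c "
from h import *
to([.6112,.1665,.0535],.1545)"
```

```text
time: 6.52
ee_pos: [0.6099, 0.1651, 0.1141]
eef_rot: [0.997, 0.077, -0.001, 0.0]
ft_force: [-0.1, -0.7, -0.2]
width: 0.0451
grip_force: 12.0
shift [ 0.006 -0.004  0.219] turn [ 0.     0.001 -0.   ] t 6.525 w 0.0451
```

```bash
python3 -m pendant '[[1,0.006,-0.004,0.06,0,0,0],[1,0.006,-0.004,0.12,0,0,0],[1,0.006,-0.004,0.16,0,0,0],[1,0.006,-0.004,0.19,0,0,0],[1,0.006,-0.004,0.205,0,0,0],[1,0.006,-0.004,0.212,0,0,0],[1,0.006,-0.004,0.216,0,0,0],[1,0.006,-0.004,0.216,0,0,0]]' 12; python3 -c "
from h import *
to([.6112,.1665,.053],.1545)
a=cam('side');crop(a,'s2.png',120,220,200,150,3)"
```

```text
time: 7.52
ee_pos: [0.6126, 0.1675, 0.0514]
eef_rot: [0.997, 0.077, 0.0, 0.0]
ft_force: [-0.1, 0.1, -1.6]
width: 0.0453
grip_force: 12.0
shift [-0.005  0.003  0.011] turn [ 0. -0. -0.] t 7.525 w 0.0453
```

View pics/s2.png

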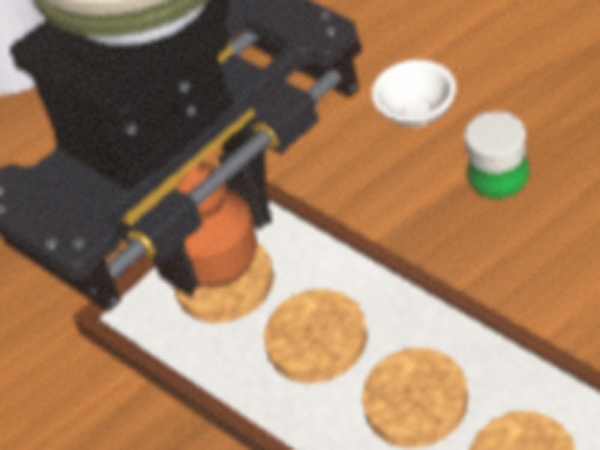

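```bash
python3 - <<'E'
from h import *
s=cam('side'); a=np.linspace(0,6.28,60)
def low(x,y,z,R): p=proj(s,np.c_[x+R*np.cos(a),y+R*np.sin(a),0*a+z]); return p.max(0).round(1),p.min(0).round(1)
st=r.read_state()['ee_pos']; print(st)
for R in(.015,.018,.021): print(R,low(.434,-.1787,.026,R),low(st[0],st[1],st[2]+.005-.033,R))
print('seat',low(.6112,.1665,.02,.027)); print(proj(s,[st]))
E
```

```text
[0.61258726 0.16756181 0.05142656]
0.015 (array([415.1, 254.8]), array([398.6, 243.1])) (array([202.7, 315.3]), array([184. , 300.7]))
0.018 (array([416.8, 256. ]), array([396.9, 242. ])) (array([204.5, 316.8]), array([182.2, 299.3]))
0.021 (array([418.4, 257.2]), array([395.3, 240.9])) (array([206.4, 318.3]), array([180.3, 297.8]))
seat (array([211.4, 322.7]), array([178. , 296.4]))
[[190.01714655 297.07763792]]
```

The apparent offset is the seat's side face; the pixel predictions agree (gourd base bottom 315 observed, 315–317 predicted). Lowering the last 3 mm.

```bash
python3 -m pendant '[[1,-0.004,0.003,0.004,0,0,0],[1,-0.004,0.003,0.007,0,0,0],[1,-0.004,0.003,0.009,0,0,0],[1,-0.004,0.003,0.01,0,0,0],[1,-0.004,0.003,0.01,0,0,0]]' 12; python3 -c "
from h import *
to([.6112,.1665,.053],.1545)"
```

```text
time: 8.25
ee_pos: [0.6114, 0.1664, 0.0481]
eef_rot: [0.997, 0.077, -0.0, 0.0]
ft_force: [0.2, -0.1, -0.5]
width: 0.0452
grip_force: 12.0
shift [-0. -0.  0.] turn [ 0.  0. -0.] t 8.25 w 0.0452
```

```bash
python3 -m pendant '[[1,0,0,0.002,0,0,0],[1,0,0,0.003,0,0,0],[1,0,0,0.003,0,0,0]]' 12
```

```text
time: 8.62
ee_pos: [0.6114, 0.1665, 0.0472]
eef_rot: [0.997, 0.077, -0.0, 0.0]
ft_force: [-0.2, 0.4, -1.4]
width: 0.0454
grip_force: 12.0
```

```bash
python3 -m pendant '[[1,0,0,0.002,0,0,0],[1,0,0,0.003,0,0,0],[1,0,0,0.003,0,0,0]]' 12
```

```text
time: 9.0
ee_pos: [0.6115, 0.1665, 0.0471]
eef_rot: [0.997, 0.077, 0.0, 0.0]
ft_force: [-1.8, -1.1, 6.6]
width: 0.045
grip_force: 12.0
```

```bash
python3 -m pendant '[[-0.1,0,0,-0.003,0,0,0],[-0.2,0,0,-0.003,0,0,0],[-1,0,0,-0.003,0,0,0],[-1,0,0,-0.003,0,0,0],[-1,0,0,-0.1,0,0,0],[-1,0,0,-0.25,0,0,0],[-1,0,0,-0.4,0,0,0],[-1,0,0,-0.4,0,0,0]]' 12; python3 -c "
from h import *
to([.636,-.207,.16],-.139)"
```

```text
time: 10.0
ee_pos: [0.6132, 0.1673, 0.1704]
eef_rot: [0.997, 0.077, 0.003, -0.001]
ft_force: [0.5, 0.9, -1.0]
width: 0.0867
grip_force: 0.0
shift [-0.117  1.245  0.05 ] turn [-0.001 -0.003  0.14 ] t 10.0 w 0.0867
```

```bash
python3 -m pendant '[[-1,-0.01,0.15,0,0,0,0.02],[-1,-0.03,0.35,0,0,0,0.04],[-1,-0.05,0.55,0,0,0,0.06],[-1,-0.07,0.75,0,0,0,0.1],[-1,-0.09,0.92,0,0,0,0.12],[-1,-0.1,0.98,0,0,0,0.14],[-1,-0.1,0.98,0,0,0,0.14]]'; python3 - <<'E'
from h import *
to([.636,-.207,.15],-.139)
c=cam('top'); crop(c,'t3.png',110,140,240,220,2.5); print(proj(c,[.6112,.1665,.1]))
E
```

```text
time: 10.88
ee_pos: [0.6265, -0.1296, 0.1655]
eef_rot: [0.998, -0.07, -0.001, 0.0]
ft_force: [0.7, 0.9, 0.6]
width: 0.0864
grip_force: 0.0
shift [0.068 0.251 0.068] turn [ 0.     0.001 -0.001] t 10.875 w 0.0864
[[149.88074569 179.45498102]]
```

View pics/t3.png

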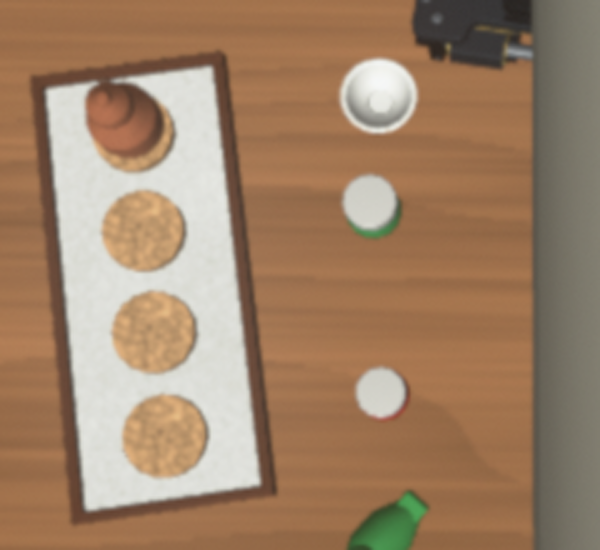

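The gourd stands upright on the far seat. I'll check its centring against the predicted outline.

```bash
python3 - <<'E'
from h import *
c=cam('top'); a=np.linspace(0,6.28,90)
def ext(x,y,z,R): p=(proj(c,np.c_[x+R*np.cos(a),y+R*np.sin(a),0*a+z])-[110,140])*2.5; return p.min(0).round(0),p.max(0).round(0)
print('seat',ext(.6112,.1665,.02,.027),ext(.4096,.1351,.02,.027))
for z in(.032,.056): print(z,ext(.6112,.1665,z,.023))
print('bulb',ext(.6112,.1665,.08,.015))
im=c['pixels'].copy()
for z,R in((.02,.027),(.032,.023),(.056,.023),(.08,.015)):
    p=proj(c,np.c_[.6112+R*np.cos(a),.1665+R*np.sin(a),0*a+z]); 
    big=cv2.resize(im[150:230,130:210,::-1],None,fx=6,fy=6) if z==.02 else big
    cv2.polylines(big,[np.int32((p-[130,150]+.5)*6)],True,(0,255,255) if z==.02 else (255,255,0),1)
cv2.imwrite('pics/ov.png',big)
E
```

```text
seat (array([93., 92.]), array([174., 170.])) (array([123., 394.]), array([207., 479.]))
0.032 (array([94., 93.]), array([164., 161.]))
0.056 (array([83., 82.]), array([155., 152.]))
bulb (array([85., 84.]), array([133., 131.]))
```

View pics/ov.png

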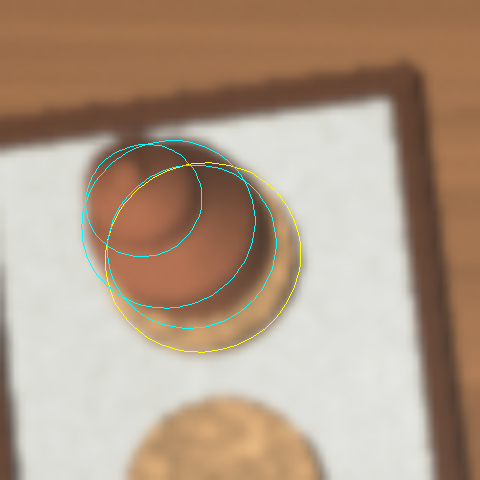

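Centred within about 1.5 mm. On to the doll.

```bash
python3 -m pendant '[[-1,0.04,0.14,0.02,0,0,0],[-1,0.068,0.25,0.05,0,0,0],[-1,0.068,0.25,0.068,0,0,0],[-1,0.068,0.25,0.068,0,0,0],[-1,0.068,0.25,0.068,0,0,0]]'; python3 -c "
from h import *
to([.636,-.207,.051],-.139)"
```

```text
time: 11.6
ee_pos: [0.6374, -0.2033, 0.1465]
eef_rot: [0.998, -0.068, 0.0, -0.0]
ft_force: [0.3, 0.4, 0.6]
width: 0.0871
grip_force: 0.0
shift [-0.003  0.013  0.335] turn [-0.    -0.     0.002] t 11.6 w 0.0871
```

```bash
python3 -m pendant '[[-1,-0.003,0.012,0.1,0,0,0],[-1,-0.003,0.012,0.2,0,0,0],[-1,-0.003,0.012,0.28,0,0,0],[-1,-0.003,0.012,0.32,0,0,0],[-1,-0.003,0.012,0.335,0,0,0],[-1,-0.003,0.012,0.335,0,0,0],[-1,-0.003,0.012,0.335,0,0,0]]' 12; python3 -c "
from h import *
to([.636,-.207,.051],-.139)"
```

```text
time: 12.48
ee_pos: [0.636, -0.2093, 0.0465]
eef_rot: [0.998, -0.069, 0.001, 0.0]
ft_force: [0.8, -0.1, 0.2]
width: 0.0872
grip_force: 0.0
shift [-0.001 -0.008  0.002] turn [ 0.    -0.001  0.   ] t 12.475 w 0.0872
```

```bash
python3 -m pendant '[[0,0,-0.006,0,0,0,0],[0.1,0,-0.006,0,0,0,0],[0.3,0,-0.006,0,0,0,0],[1,0,-0.006,0,0,0,0],[1,0,-0.006,0,0,0,0],[1,0,-0.006,0,0,0,0],[1,0,-0.006,0,0,0,0],[1,0,-0.006,0,0,0,0]]' 12; python3 -m pendant '[[1,0,0,-0.03,0,0,0],[1,0,0,-0.1,0,0,0],[1,0,0,-0.2,0,0,0],[1,0,0,-0.29,0,0,0],[1,0,0,-0.33,0,0,0],[1,0,0,-0.33,0,0,0]]'; python3 -c "
from h import *
to([.4096,.135,.15],.1545)"
```

```text
time: 13.48
ee_pos: [0.6357, -0.2073, 0.0454]
eef_rot: [0.998, -0.069, 0.0, -0.0]
ft_force: [0.2, -0.1, -0.6]
width: 0.0357
grip_force: 12.0
time: 14.22
ee_pos: [0.6361, -0.2076, 0.1457]
eef_rot: [0.998, -0.069, 0.001, 0.0]
ft_force: [0.2, -0.2, -2.6]
width: 0.0355
grip_force: 12.0
shift [-0.906 -1.027  0.   ] turn [ 0.    -0.001 -0.14 ] t 14.225 w 0.0355
```

```bash
python3 -m pendant '[[1,-0.05,-0.06,0,0,0,-0.01],[1,-0.15,-0.17,0,0,0,-0.03],[1,-0.26,-0.29,0,0,0,-0.05],[1,-0.37,-0.42,0,0,0,-0.07],[1,-0.48,-0.54,0,0,0,-0.09],[1,-0.59,-0.67,0,0,0,-0.11],[1,-0.7,-0.79,0,0,0,-0.13],[1,-0.76,-0.86,0,0,0,-0.14]]' 12; python3 -c "
from h import *
to([.4096,.135,.15],.1545)"
```

```text
time: 15.22
ee_pos: [0.4437, 0.0812, 0.1437]
eef_rot: [0.997, 0.079, -0.001, 0.0]
ft_force: [-1.5, -0.1, -0.1]
width: 0.0359
grip_force: 12.0
shift [-0.084 -0.195 -0.004] turn [0.    0.001 0.001] t 15.225 w 0.0359
```

```bash
python3 -m pendant '[[1,-0.03,-0.07,0,0,0,0],[1,-0.06,-0.14,0,0,0,0],[1,-0.08,-0.19,0,0,0,0],[1,-0.085,-0.198,0.04,0,0,0],[1,-0.085,-0.198,0.1,0,0,0],[1,-0.085,-0.198,0.18,0,0,0],[1,-0.085,-0.198,0.25,0,0,0],[1,-0.085,-0.198,0.25,0,0,0]]' 12; python3 -c "
from h import *
to([.4096,.135,.0445],.1545)"
```

```text
time: 16.23
ee_pos: [0.4101, 0.1334, 0.0676]
eef_rot: [0.997, 0.077, -0.002, 0.0]
ft_force: [0.6, 0.2, -0.9]
width: 0.0357
grip_force: 12.0
shift [-0.    -0.005  0.094] turn [-0.     0.002 -0.   ] t 16.225 w 0.0357
```

```bash
python3 -m pendant '[[1,-0.002,-0.006,0.03,0,0,0],[1,-0.002,-0.006,0.06,0,0,0],[1,-0.002,-0.006,0.075,0,0,0],[1,-0.002,-0.006,0.085,0,0,0],[1,-0.002,-0.006,0.09,0,0,0],[1,-0.002,-0.006,0.09,0,0,0]]' 12; python3 -c "
from h import *
to([.4096,.135,.0445],.1545)"
```

```text
time: 16.98
ee_pos: [0.4104, 0.1361, 0.0425]
eef_rot: [0.997, 0.077, 0.0, 0.0]
ft_force: [0.5, 0.2, -1.1]
width: 0.0356
grip_force: 12.0
shift [-0.003  0.003  0.01 ] turn [ 0. -0.  0.] t 16.975 w 0.0356
```

```bash
python3 -m pendant '[[1,-0.003,0.002,0.004,0,0,0],[1,-0.003,0.002,0.007,0,0,0],[1,-0.003,0.002,0.009,0,0,0],[1,-0.003,0.002,0.01,0,0,0],[1,-0.003,0.002,0.01,0,0,0]]'; python3 -m pendant '[[1,0,0,0.002,0,0,0],[1,0,0,0.002,0,0,0]]'
```

```text
time: 17.6
ee_pos: [0.4095, 0.1353, 0.0394]
eef_rot: [0.997, 0.077, -0.0, 0.0]
ft_force: [0.0, -0.3, -1.0]
width: 0.0356
grip_force: 12.0
time: 17.85
ee_pos: [0.4096, 0.1354, 0.0392]
eef_rot: [0.997, 0.077, 0.0, 0.0]
ft_force: [-3.4, -0.9, 7.2]
width: 0.0352
grip_force: 12.0
```

```bash
python3 -m pendant '[[0,0,0,-0.003,0,0,0],[-0.2,0,0,-0.003,0,0,0],[-1,0,0,-0.003,0,0,0],[-1,0,0,-0.003,0,0,0],[-1,0,0,-0.1,0,0,0],[-1,0,0,-0.25,0,0,0],[-1,0,0,-0.38,0,0,0],[-1,0,0,-0.38,0,0,0]]' 12; python3 -c "
from h import *
to([.5686,-.1975,.15],-.39)"
```

```text
time: 18.85
ee_pos: [0.4112, 0.1358, 0.1554]
eef_rot: [0.997, 0.077, 0.003, 0.0]
ft_force: [-0.4, -0.1, -1.1]
width: 0.0869
grip_force: 0.0
shift [0.348 1.178 0.037] turn [-0.    -0.003  0.26 ] t 18.85 w 0.0869
```

```bash
python3 -m pendant '[[-1,0.04,0.15,0,0,0,0.03],[-1,0.1,0.35,0,0,0,0.07],[-1,0.16,0.55,0,0,0,0.12],[-1,0.22,0.75,0,0,0,0.17],[-1,0.27,0.9,0,0,0,0.22],[-1,0.28,0.95,0,0,0,0.26],[-1,0.28,0.95,0,0,0,0.26]]'; python3 -c "
from h import *
to([.5686,-.1975,.15],-.39)"
```

```text
time: 19.73
ee_pos: [0.5359, -0.1342, 0.1514]
eef_rot: [0.981, -0.194, -0.001, -0.0]
ft_force: [0.5, 0.6, 0.2]
width: 0.0869
grip_force: 0.0
shift [0.181 0.153 0.021] turn [ 0.     0.001 -0.001] t 19.725 w 0.0869
```

```bash
python3 -m pendant '[[-1,0.1,0.08,0.02,0,0,0],[-1,0.18,0.152,0.02,0,0,0],[-1,0.18,0.152,0.02,0,0,0],[-1,0.18,0.152,0.02,0,0,0],[-1,0.18,0.152,0.1,0,0,0],[-1,0.18,0.152,0.18,0,0,0],[-1,0.18,0.152,0.22,0,0,0],[-1,0.18,0.152,0.22,0,0,0]]' 12; python3 -c "
from h import *
to([.5686,-.1975,.0485],-.39)"
```

```text
time: 20.72
ee_pos: [0.5686, -0.1951, 0.0865]
eef_rot: [0.981, -0.193, -0.001, -0.0]
ft_force: [0.2, 0.1, 0.3]
width: 0.0868
grip_force: 0.0
shift [0.003 0.008 0.143] turn [-0.     0.001  0.001] t 20.725 w 0.0868
```

```bash
python3 -m pendant '[[-1,0.002,0.008,0.05,0,0,0],[-1,0.002,0.008,0.1,0,0,0],[-1,0.002,0.008,0.13,0,0,0],[-1,0.002,0.008,0.143,0,0,0],[-1,0.002,0.008,0.143,0,0,0],[-1,0.002,0.008,0.143,0,0,0]]' 12; python3 -c "
from h import *
to([.5686,-.1975,.0485],-.39)
a=cam('side');crop(a,'b4.png',280,130,160,120,5)"
```

```text
time: 21.48
ee_pos: [0.569, -0.1986, 0.0444]
eef_rot: [0.981, -0.194, 0.0, 0.0]
ft_force: [-0.4, -0.5, 0.6]
width: 0.0868
grip_force: 0.0
shift [-0.002 -0.003  0.003] turn [ 0. -0. -0.] t 21.475 w 0.0868
```

View pics/b4.png

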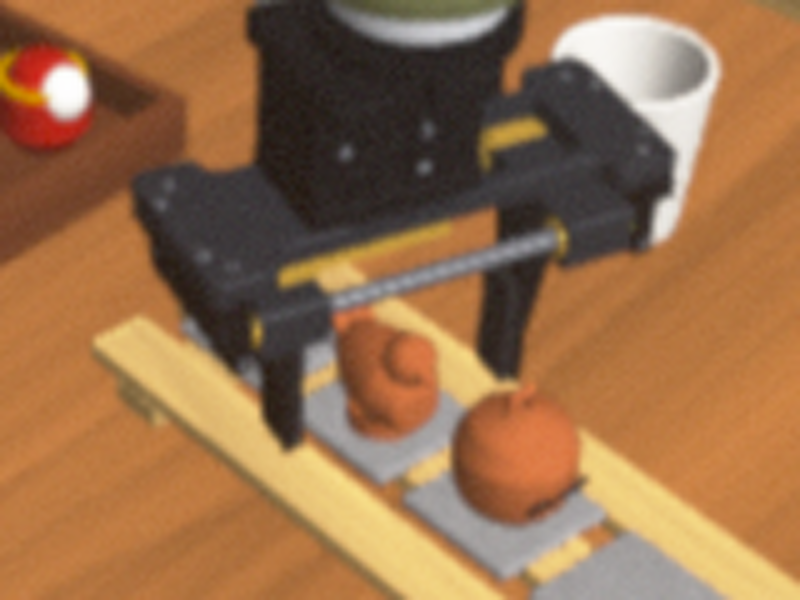

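The fingers straddle the bird at crop (285,400) and (505,330), clear of the bell. Gripping and lifting.

```bash
python3 -m pendant '[[0,-0.001,-0.002,0.002,0,0,0],[0.1,-0.001,-0.002,0.002,0,0,0],[0.2,-0.001,-0.002,0.002,0,0,0],[1,-0.001,-0.002,0.002,0,0,0],[1,-0.001,-0.002,0.002,0,0,0],[1,-0.001,-0.002,0.002,0,0,0],[1,-0.001,-0.002,0.002,0,0,0],[1,-0.001,-0.002,0.002,0,0,0]]' 12; python3 -m pendant '[[1,0,0,-0.03,0,0,0],[1,0,0,-0.1,0,0,0],[1,0,0,-0.2,0,0,0],[1,0,0,-0.29,0,0,0],[1,0,0,-0.34,0,0,0],[1,0,0,-0.34,0,0,0]]'; python3 -c "
from h import *
to([.4768,.1455,.15],.1545)
a=cam('side');crop(a,'b5.png',250,60,220,165,3)"
```

```text
time: 22.52
ee_pos: [0.5687, -0.1977, 0.0434]
eef_rot: [0.981, -0.194, 0.0, -0.0]
ft_force: [0.2, 0.5, 0.1]
width: 0.0334
grip_force: 12.0
time: 23.28
ee_pos: [0.569, -0.1981, 0.1463]
eef_rot: [0.981, -0.194, 0.001, 0.0]
ft_force: [0.2, 0.5, -1.1]
width: 0.0335
grip_force: 12.0
shift [-0.72  -0.942  0.003] turn [ 0.    -0.001 -0.26 ] t 23.275 w 0.0335
```

View pics/b5.png

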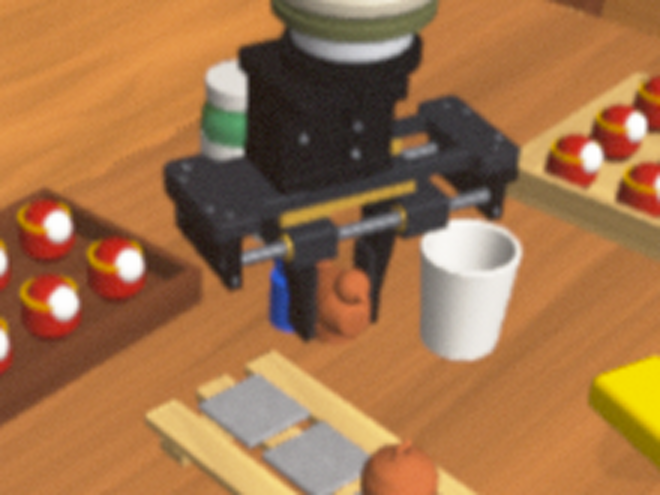

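Bird held upright. Carrying it to seat 2.

```bash
python3 -m pendant '[[1,-0.05,-0.06,0,0,0,-0.02],[1,-0.14,-0.18,0,0,0,-0.06],[1,-0.23,-0.3,0,0,0,-0.1],[1,-0.32,-0.42,0,0,0,-0.14],[1,-0.41,-0.54,0,0,0,-0.18],[1,-0.5,-0.66,0,0,0,-0.22],[1,-0.58,-0.76,0,0,0,-0.25],[1,-0.62,-0.82,0,0,0,-0.26]]' 12; python3 -c "
from h import *
to([.4768,.1455,.15],.1545)"
```

```text
time: 24.32
ee_pos: [0.4884, 0.1028, 0.1446]
eef_rot: [0.997, 0.079, -0.001, 0.0]
ft_force: [0.6, -0.5, -1.0]
width: 0.033
grip_force: 12.0
shift [-0.016 -0.147 -0.001] turn [0.    0.001 0.002] t 24.325 w 0.033
```

```bash
python3 -m pendant '[[1,-0.006,-0.06,0,0,0,0],[1,-0.014,-0.12,0,0,0,0],[1,-0.018,-0.15,0,0,0,0],[1,-0.018,-0.15,0.04,0,0,0],[1,-0.018,-0.15,0.1,0,0,0],[1,-0.018,-0.15,0.18,0,0,0],[1,-0.018,-0.15,0.25,0,0,0],[1,-0.018,-0.15,0.25,0,0,0]]' 12; python3 -c "
from h import *
to([.4768,.1455,.0425],.1545)"
```

```text
time: 25.32
ee_pos: [0.4763, 0.1429, 0.0679]
eef_rot: [0.997, 0.077, -0.002, 0.0]
ft_force: [-0.1, -0.1, -0.9]
width: 0.0333
grip_force: 12.0
shift [ 0.003 -0.008  0.101] turn [ 0.     0.002 -0.   ] t 25.325 w 0.0333
```

```bash
python3 -m pendant '[[1,0.001,-0.007,0.03,0,0,0],[1,0.001,-0.007,0.06,0,0,0],[1,0.001,-0.007,0.08,0,0,0],[1,0.001,-0.007,0.09,0,0,0],[1,0.001,-0.007,0.094,0,0,0],[1,0.001,-0.007,0.094,0,0,0],[1,0.001,-0.007,0.094,0,0,0]]' 12; python3 -c "
from h import *
to([.4768,.1455,.0425],.1545)"
```

```text
time: 26.2
ee_pos: [0.478, 0.1462, 0.0423]
eef_rot: [0.997, 0.077, 0.0, 0.0]
ft_force: [0.3, -1.2, -0.2]
width: 0.0334
grip_force: 12.0
shift [-0.004  0.002  0.016] turn [ 0. -0. -0.] t 26.2 w 0.0334
```

```bash
python3 -m pendant '[[1,-0.004,0.002,0.005,0,0,0],[1,-0.004,0.002,0.009,0,0,0],[1,-0.004,0.002,0.012,0,0,0],[1,-0.004,0.002,0.014,0,0,0],[1,-0.004,0.002,0.014,0,0,0],[1,-0.004,0.002,0.014,0,0,0]]'; python3 -m pendant '[[1,0,0,0.002,0,0,0],[1,0,0,0.002,0,0,0]]'
```

```text
time: 26.95
ee_pos: [0.4767, 0.1454, 0.038]
eef_rot: [0.997, 0.077, 0.0, 0.0]
ft_force: [0.0, 0.3, -1.0]
width: 0.0332
grip_force: 12.0
time: 27.2
ee_pos: [0.4768, 0.1454, 0.0374]
eef_rot: [0.997, 0.077, 0.0, 0.0]
ft_force: [-0.1, -0.4, -1.1]
width: 0.0331
grip_force: 12.0
```

```bash
python3 -m pendant '[[1,0,0,0.002,0,0,0],[1,0,0,0.002,0,0,0]]'
```

```text
time: 27.45
ee_pos: [0.4769, 0.1454, 0.0372]
eef_rot: [0.997, 0.077, 0.0, 0.0]
ft_force: [-3.0, -0.4, 6.4]
width: 0.0333
grip_force: 12.0
```

```bash
python3 -m pendant '[[0.1,0,0,-0.003,0,0,0],[-0.1,0,0,-0.003,0,0,0],[-1,0,0,-0.003,0,0,0],[-1,0,0,-0.003,0,0,0],[-1,0,0,-0.1,0,0,0],[-1,0,0,-0.25,0,0,0],[-1,0,0,-0.38,0,0,0],[-1,0,0,-0.38,0,0,0]]' 12; python3 -c "
from h import *
to([.5013,-.188,.15],-.139)"
```

```text
time: 28.45
ee_pos: [0.4784, 0.146, 0.1536]
eef_rot: [0.997, 0.077, 0.003, -0.0]
ft_force: [-0.4, 0.6, -0.5]
width: 0.0865
grip_force: 0.0
shift [-0.096  1.112  0.028] turn [-0.    -0.003  0.14 ] t 28.45 w 0.0865
```

```bash
python3 -m pendant '[[-1,-0.01,0.15,0,0,0,0.02],[-1,-0.03,0.35,0,0,0,0.05],[-1,-0.05,0.55,0,0,0,0.08],[-1,-0.07,0.75,0,0,0,0.1],[-1,-0.08,0.92,0,0,0,0.13],[-1,-0.086,0.99,0,0,0,0.14],[-1,-0.086,0.99,0,0,0,0.14]]'; python3 -c "
from h import *
to([.5013,-.188,.15],-.139)"
```

```text
time: 29.32
ee_pos: [0.4964, -0.1527, 0.1498]
eef_rot: [0.998, -0.07, -0.001, -0.0]
ft_force: [-0.3, 0.5, 0.2]
width: 0.0871
grip_force: 0.0
shift [0.033 0.114 0.016] turn [-0.     0.001 -0.001] t 29.325 w 0.0871
```

```bash
python3 -m pendant '[[-1,0.02,0.08,0,0,0,0],[-1,0.033,0.118,0,0,0,0],[-1,0.033,0.118,0.016,0,0,0],[-1,0.033,0.118,0.016,0,0,0],[-1,0.033,0.118,0.1,0,0,0],[-1,0.033,0.118,0.18,0,0,0],[-1,0.033,0.118,0.2,0,0,0],[-1,0.033,0.118,0.2,0,0,0]]' 12; python3 -c "
from h import *
to([.5013,-.188,.05],-.139)"
```

```text
time: 30.32
ee_pos: [0.502, -0.1879, 0.091]
eef_rot: [0.998, -0.069, -0.0, -0.0]
ft_force: [-1.0, -1.1, -0.2]
width: 0.0868
grip_force: 0.0
shift [-0.002  0.001  0.153] turn [-0.  0.  0.] t 30.325 w 0.0868
```

```bash
python3 -m pendant '[[-1,-0.002,0.001,0.06,0,0,0],[-1,-0.002,0.001,0.11,0,0,0],[-1,-0.002,0.001,0.14,0,0,0],[-1,-0.002,0.001,0.153,0,0,0],[-1,-0.002,0.001,0.153,0,0,0],[-1,-0.002,0.001,0.153,0,0,0]]' 12; python3 -c "
from h import *
to([.5013,-.188,.05],-.139)"
```

```text
time: 31.08
ee_pos: [0.5015, -0.1888, 0.0453]
eef_rot: [0.998, -0.069, 0.0, 0.0]
ft_force: [-0.0, 0.1, -0.2]
width: 0.0868
grip_force: 0.0
shift [-0.001 -0.002  0.001] turn [ 0. -0.  0.] t 31.075 w 0.0868
```

```bash
python3 -m pendant '[[-0.2,0,-0.002,0,0,0,0],[0,0,-0.002,0,0,0,0],[0.1,0,-0.002,0,0,0,0],[1,0,-0.002,0,0,0,0],[1,0,-0.002,0,0,0,0],[1,0,-0.002,0,0,0,0],[1,0,-0.002,0,0,0,0]]' 12; python3 -m pendant '[[1,0,0,-0.03,0,0,0],[1,0,0,-0.1,0,0,0],[1,0,0,-0.2,0,0,0],[1,0,0,-0.29,0,0,0],[1,0,0,-0.36,0,0,0],[1,0,0,-0.36,0,0,0]]'; python3 -c "
from h import *
to([.544,.156,.155],.1545)"
```

```text
time: 31.95
ee_pos: [0.5013, -0.1881, 0.0449]
eef_rot: [0.998, -0.069, 0.0, 0.0]
ft_force: [-0.0, -0.1, 0.8]
width: 0.0479
grip_force: 12.0
time: 32.7
ee_pos: [0.5022, -0.1883, 0.1546]
eef_rot: [0.998, -0.069, 0.002, 0.001]
ft_force: [-0.6, -0.1, -1.6]
width: 0.0481
grip_force: 12.0
shift [-0.021 -1.156  0.014] turn [ 0.001 -0.001 -0.14 ] t 32.7 w 0.0481
```

```bash
python3 -m pendant '[[1,0,-0.06,0,0,0,-0.01],[1,0,-0.18,0,0,0,-0.03],[1,-0.01,-0.32,0,0,0,-0.05],[1,-0.01,-0.46,0,0,0,-0.07],[1,-0.01,-0.6,0,0,0,-0.09],[1,-0.02,-0.74,0,0,0,-0.11],[1,-0.02,-0.88,0,0,0,-0.13],[1,-0.02,-0.96,0,0,0,-0.14]]' 12; python3 -c "
from h import *
to([.544,.156,.155],.1545)"
```

```text
time: 33.7
ee_pos: [0.5341, 0.1014, 0.152]
eef_rot: [0.997, 0.08, -0.001, -0.0]
ft_force: [-0.2, -0.5, -0.9]
width: 0.0483
grip_force: 12.0
shift [ 0.061 -0.175  0.007] turn [-0.     0.001  0.002] t 33.7 w 0.0483
```

```bash
python3 -m pendant '[[1,0.02,-0.07,0,0,0,0],[1,0.04,-0.13,0,0,0,0],[1,0.06,-0.17,0,0,0,0],[1,0.06,-0.185,0,0,0,0],[1,0.06,-0.185,0.05,0,0,0],[1,0.06,-0.185,0.12,0,0,0],[1,0.06,-0.185,0.19,0,0,0],[1,0.06,-0.185,0.22,0,0,0]]' 12; python3 -c "
from h import *
to([.544,.156,.044],.1545)"
```

```text
time: 34.7
ee_pos: [0.5435, 0.1543, 0.0848]
eef_rot: [0.997, 0.077, -0.001, 0.0]
ft_force: [0.1, 0.0, -1.3]
width: 0.0481
grip_force: 12.0
shift [ 0.003 -0.005  0.153] turn [ 0.     0.001 -0.   ] t 34.7 w 0.0481
```

```bash
python3 -m pendant '[[1,0.002,-0.005,0.04,0,0,0],[1,0.002,-0.005,0.08,0,0,0],[1,0.002,-0.005,0.11,0,0,0],[1,0.002,-0.005,0.13,0,0,0],[1,0.002,-0.005,0.138,0,0,0],[1,0.002,-0.005,0.138,0,0,0],[1,0.002,-0.005,0.138,0,0,0]]' 12; python3 -c "
from h import *
to([.544,.156,.044],.1545)"
```

```text
time: 35.58
ee_pos: [0.545, 0.1573, 0.0458]
eef_rot: [0.997, 0.077, 0.0, -0.0]
ft_force: [-0.2, 0.3, -1.4]
width: 0.0485
grip_force: 12.0
shift [-0.004  0.004  0.023] turn [ 0. -0. -0.] t 35.575 w 0.0485
```

```bash
python3 -m pendant '[[1,-0.004,0.003,0.007,0,0,0],[1,-0.004,0.003,0.014,0,0,0],[1,-0.004,0.003,0.018,0,0,0],[1,-0.004,0.003,0.02,0,0,0],[1,-0.004,0.003,0.021,0,0,0],[1,-0.004,0.003,0.021,0,0,0],[1,-0.004,0.003,0.021,0,0,0]]'; python3 -m pendant '[[1,0,0,0.002,0,0,0],[1,0,0,0.002,0,0,0]]'
```

```text
time: 36.45
ee_pos: [0.5438, 0.1561, 0.0392]
eef_rot: [0.997, 0.077, 0.0, 0.0]
ft_force: [-0.5, 0.0, -1.2]
width: 0.0485
grip_force: 12.0
time: 36.7
ee_pos: [0.5439, 0.1561, 0.0389]
eef_rot: [0.997, 0.077, 0.0, 0.0]
ft_force: [-1.9, -1.0, 2.5]
width: 0.0486
grip_force: 12.0
```

Contact with the seat. Releasing, lifting, then moving clear sideways.

```bash
python3 -m pendant '[[-0.2,0,0,-0.002,0,0,0],[-0.3,0,0,-0.002,0,0,0],[-1,0,0,-0.002,0,0,0],[-1,0,0,-0.002,0,0,0],[-1,0,0,-0.1,0,0,0],[-1,0,0,-0.25,0,0,0],[-1,0,0,-0.4,0,0,0],[-1,0,0,-0.5,0,0,0]]' 12; python3 -m pendant '[[-1,0,0.2,-0.1,0,0,0],[-1,0,0.4,-0.1,0,0,0],[-1,0,0.6,-0.1,0,0,0],[-1,0,0.8,-0.1,0,0,0],[-1,0,0.95,-0.1,0,0,0],[-1,0,0.95,-0.1,0,0,0],[-1,0,0.95,-0.1,0,0,0],[-1,0,0.95,-0.1,0,0,0]]'; python3 - <<'E'
from h import *
c=cam('top');crop(c,'a.png',110,145,120,210,2.8);s=cam('side');crop(s,'b.png',130,240,210,210,2.8)
cv2.imwrite('pics/end.png',np.hstack([cv2.imread('pics/a.png'),cv2.imread('pics/b.png')[:,:460]]))
E
```

```text
time: 37.7
ee_pos: [0.5441, 0.1564, 0.1908]
eef_rot: [0.997, 0.077, 0.001, -0.0]
ft_force: [-0.6, -0.7, -0.5]
width: 0.087
grip_force: 0.0
time: 38.7
ee_pos: [0.5877, -0.1237, 0.2187]
eef_rot: [0.997, 0.078, 0.0, -0.0]
ft_force: [0.4, 1.1, -0.5]
width: 0.0871
grip_force: 0.0
```

View pics/end.png

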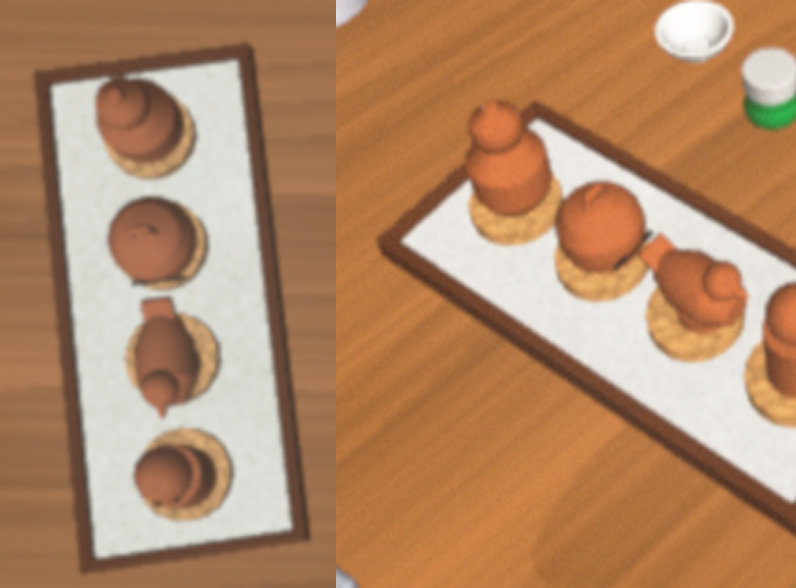

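Far to near the picture shows gourd, bell, bird and doll, each upright in the middle of its seat, and the gripper is clear of them.

```bash
python3 -c "
from bench import r
print(r.close_job())"
```

```text
the job is handed in; nothing more can be done
None
```

I moved all four clay figures to the tray seats in reverse order (far to near: gourd, bell, bird, doll). All stood upright and roughly centred in the last picture, and I handed the job in at about 39 s, with no verdict reported back.

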